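# Slide the terracotta tile under the thickness gauge

### The arm

A 7-joint arm with a two-finger parallel gripper is mounted at the origin on the work surface. World frame = base frame: x ahead of the robot, y to its left, z up, the work surface at z = 0. Lengths are in m, angles in rad, forces in N, time in s.
With the tool pointing down it reaches from about 0.4 to 0.875 m from the base axis. Payload 19.3 kg.
Tool frame: the origin (TCP) lies between the finger pads; the fingertips stand 17 mm ahead of it and the grasp point (between the pads) lies 2 mm behind it; x points along the fingers, y is the direction in which the jaws open and shut, and the axes are right-handed (so a half turn about x gives the same grasp; the last joint's range is limited). The gripper opens to 85 mm and grips with 20 to 120 N. Pads are 22 mm wide; open, the fingers measure 114 mm over their backs; the gripper's body (76 mm by 85 mm) begins 54 mm behind the grasp point. The pads swing forward as they close: fully open they stand 13 mm farther back than shut.
Start: joints at [-1.339, 0.521, -0.036, 1.599, 0.021, 1.021, -0.113], TCP at [0.186, 0.597, 0.248] pointing down, gripper open.
Joint ranges: [-2.91, 2.91], [-0.3, 2.13], [-1.5, 1.42], [0.17, 2.43], [-1.26, 4.41], [0.16, 1.93], [-2.52, 2.52]. Speed limits (rad/s): [1.89, 1.89, 2.39, 2.39, 3.01, 3.01, 3.01].

### API

Orientations are given as [roll, pitch, yaw] about the fixed x, y, z axes, in that order (R = Rz(yaw) Ry(pitch) Rx(roll)).
In Python, from workcell import bot gives the robot as it stands.
- The arm moves only by the shell command python3 -m creep 'ROWS' [FORCE]. ROWS is JSON, a list of rows, each an object of numbers: "wx", "wy", "wz": the turn, a rotation vector about the tool's x, y, z in degrees; "tx", "ty", "tz": the shift along the tool's x, y, z in m; "claw": the closure, from 0 (fully open) to 1 (shut). A call has 1 to 8 rows; each row is the pose to reach, as a shift and turn from the pose measured when the call began, along the tool's axes at that moment; what a row does not reach only later rows make up. A row lasts 1/10 s, in which the tool goes at most 50 mm and 8.59 degrees, less where a joint would pass 70% of its speed; a pose out of reach is approached as far as the arm can. A call with a gripper value outside its range is refused whole. The fingers move at their own pace and stop on an object; FORCE is the grip in N (left out, the last holds). Time passes only in rows, so rows that repeat a pose let the fingers close. It gives the time, the measured TCP pose, the force and the opening at its end, in the units of the state.
- bot.observe(): the state, without advancing time (a new reading comes with each control period).
- bot.grab_frame(name): name is "scene" or "top" or "wrist"; returns the picture (400x640x3 uint8, blue, green, red); there is no depth.
- bot.get_calibration(name): a dict with "fx", "fy", "cx", "cy" (pixels), "R" (3x3) and "t" (3): a world point X has camera coordinates R X + t. Camera axes: x right, y down, z forward; pixel columns grow to the right and rows downward; lengths in m; the calibration is good to about 2 mm. A picture is of the moment at which its call begins: read the wrist's pose just before it. get_calibration takes no time and is no camera call; for the wrist camera it gives the pose at the moment of the call.
- bot.job_done(): hands the job in, once; it reports no verdict.
The state is a dict: "clock": time; "qpos": joint angles; "qd": joint speeds; "joint_efforts": joint torques, N m; "position": TCP position; "tool_rot": TCP orientation; "force": force on the tool from outside, world axes, zero at the start; "moment": the same for the moment, N m; "grip_width": finger opening in m.
Only numpy, scipy, OpenCV 4.12 (cv2) and the standard library are available. Lean on these libraries where they do the work, as an engineer would, in place of code of your own. Each camera call takes 0.05 s, during which the arm holds its last target.

### The job

Set up the terracotta tile for a thickness check: slide its black carrier (it has a wooden grip block to hold it by) tile end first under the low probe of the green gauge bridge until the tile is centred beneath the probe, with the carrier flat on the bench and pointing squarely through the bridge, then let go. Leave the carriers with the white and blue tiles where they are and do not knock the gauge.

Things in the scene. Friction and masses are not known exactly. Their poses are not given: they have to be found in the camera images.
- carrier_terracotta: Black board 180 x 90 x 12 mm, orange-brown 80 x 80 mm tile fixed at one end (tile top at z = 20 mm), wooden grip block at the other; 0.25 kg. Origin: underside, below the tile's centre; x from block to tile, z up. Board x = -136 to 44 mm. Block centred at x = -114, y = 0: 30 mm in x, 22 mm in y (pinch across y), z = 12 to 62 mm. Can be lifted by the block with a firm grip (60 N up) or slid.
- carrier_white: Bystander: an identical carrier, same origin and axes, with a white glazed tile. Leave it alone.
- carrier_blue: Bystander: an identical carrier, same origin and axes, with a blue tile. Leave it alone.
- gauge: Fixed bridge: aluminium beam on two green posts, dial on top (to z = 165 mm), steel probe 40 mm across below. Origin: bench, below the probe's centre; x leads through the bridge (enter from -x, robot side), y along the beam, z up. Probe underside z = 34 mm; beam x = -25 to 25, z = 54 to 90 mm; free passage y = -80 to 80 mm, feet x = -35 to 35 mm. No stop: centred means the two origins coincide.
There are look-alikes about, which are no part of the job. Several things look just like the gauge: the one meant starts farthest from the robot's base.

How it is judged:
At the end, for the whole second after the job is handed in: The terracotta tile's centre is within 15 mm (horizontally) of the point below the probe's centre, the carrier is parallel to the way through the bridge within 10 degrees, and it lies flat on the bench, released and at rest. The white and blue carriers are within 30 mm of where they started (horizontal distance between carrier_terracotta and gauge below 0.015 m and angle between the x axis of carrier_terracotta and the x axis of gauge, either way round below 0.18 rad and height (world z) of carrier_terracotta below 0.004 m and angle between carrier_terracotta's own z axis and vertical below 0.05 rad and linear speed of carrier_terracotta below 0.02 m/s); the robot touches nothing.
It fails at once if the carrier with the white tile is moved more than 30 mm (distance of carrier_white from where it was at the start of the episode above 0.03 m).
It fails at once if the carrier with the blue tile is moved more than 30 mm (distance of carrier_blue from where it was at the start of the episode above 0.03 m).
It fails at once if the gauge is knocked (a contact force above 15 N) (contact force between gauge and anything else above 15 N).
It also fails if it takes over 43 s, if anything falls off the work surface, if the arm or the gripper's body presses on something with over 40 N, if the wrist force passes 120 N, or if a joint passes its speed limit or range.

## Working session

There is one attempt and no reset: what is moved stays moved. The work goes in short steps, Python scripts to look and compute and a shell command to move; the robot and the scene stay as the last step left them, time stands still between calls to the robot, and variables do not carry over. Pictures are saved under pics/ and viewed, and the job is handed in when it is done.

```bash
mkdir -p pics; ls; python3 - <<'E'
from workcell import bot
import cv2
s=bot.observe();print(s)
for n in("scene","top"):
    cv2.imwrite(f"pics/{n}0.png",bot.grab_frame(n)); c=bot.get_calibration(n); print(n,c)
E
```

```text
pics
{'clock': 0.0, 'qpos': array([-1.33918997,  0.52203206, -0.03633717,  1.59999305,  0.02123048,
        1.02112431, -0.11281686]), 'qd': array([ 0.00074292, -0.00118093,  0.00029291,  0.00126662,  0.00034398,
        0.00056268, -0.00048784]), 'joint_efforts': array([ 8.05147283e-04, -9.27120423e+01,  1.98027670e+00, -3.69937062e+01,
        1.78004644e-02,  8.21650727e-03, -4.35110132e-05]), 'position': array([0.18571965, 0.59643219, 0.24771974]), 'tool_rot': array([-1.48060158,  1.56962545, -1.78241064]), 'force': array([ 0.44748712, -0.26637081, -0.23790705]), 'moment': array([-0.02153635,  0.00651219, -0.00274213]), 'grip_width': 0.08500743337737778}
scene {'fx': 377.9847399389386, 'fy': 377.9847399389386, 'cx': 315.8569308701102, 'cy': 196.0905399899029, 'R': array([[ 0.62636028,  0.77938799,  0.01507176],
       [ 0.66835883, -0.5269792 , -0.5249661 ],
       [-0.40120977,  0.33889126, -0.85098968]]), 't': array([-0.2732701 , -0.27770885,  1.38528548])}
top {'fx': 410.8600955661971, 'fy': 410.8600955661971, 'cx': 318.7947131574127, 'cy': 198.69220874598062, 'R': array([[-0.02284545, -0.99971257,  0.00727073],
       [-0.99297755,  0.02184594, -0.11626843],
       [ 0.11607617, -0.00987588, -0.99319122]]), 't': array([0.01359383, 0.4432415 , 1.22639902])}
```

View pics/scene0.png

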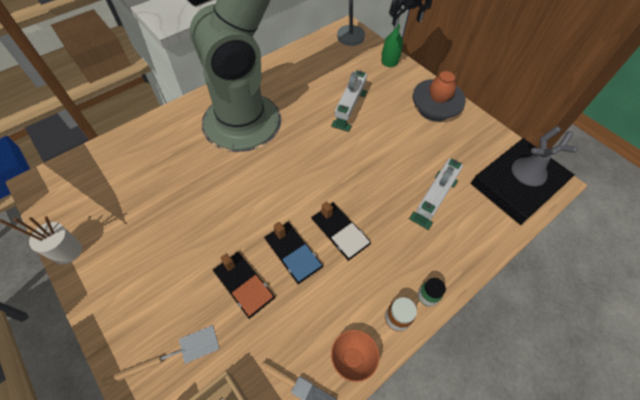

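View pics/top0.png

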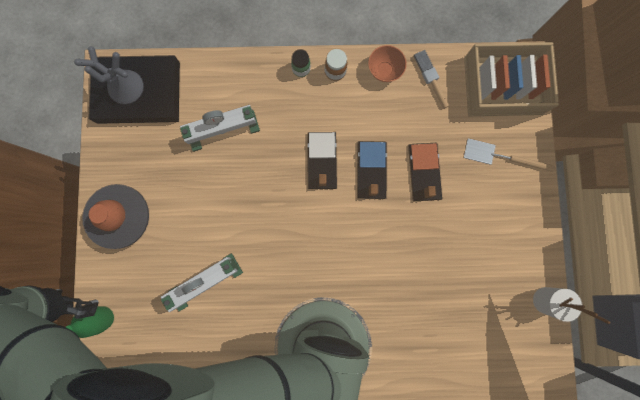

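```bash
python3 - <<'E'
import cv2
a=cv2.imread("pics/top0.png");b=cv2.imread("pics/scene0.png")
c1=cv2.resize(a[90:160,165:275],None,fx=5,fy=5,interpolation=cv2.INTER_CUBIC)
c2=cv2.resize(b[150:235,400:475],None,fx=5,fy=5,interpolation=cv2.INTER_CUBIC)
c3=cv2.resize(a[135:210,300:450],None,fx=5,fy=5,interpolation=cv2.INTER_CUBIC)
for i,c in enumerate((c1,c2,c3)):cv2.imwrite(f"pics/c{i}.png",c)
E
```

```text
(no output)
```

View pics/c0.png

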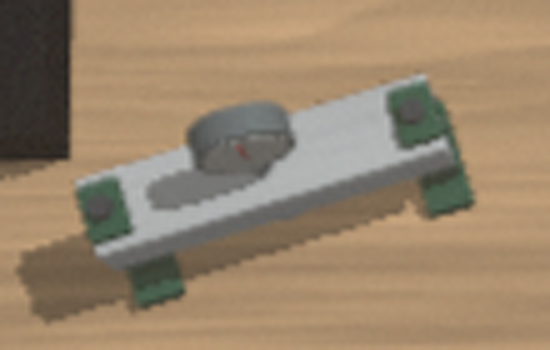

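View pics/c1.png

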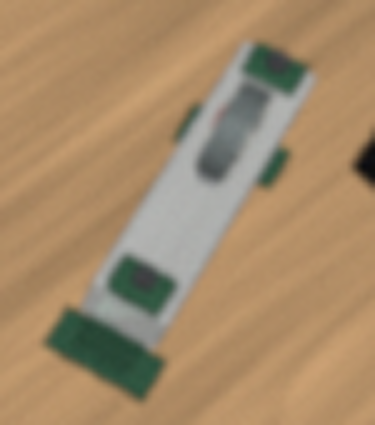

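View pics/c2.png

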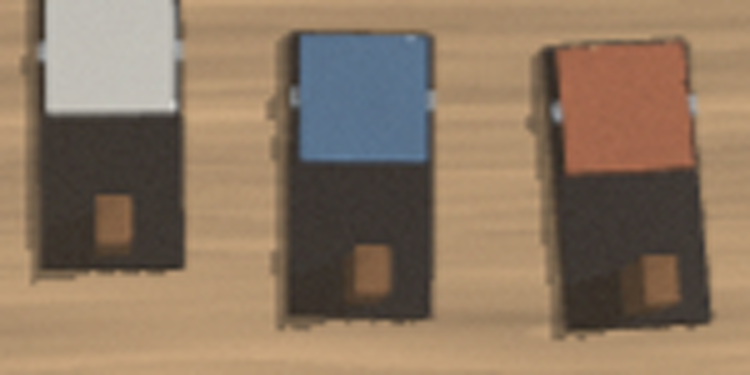

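```bash
cat >h.py <<'E'
import numpy as np,cv2
def cast(c,u,v,z):
    R=np.array(c["R"]);t=np.array(c["t"])
    d=R.T@np.array([(u-c["cx"])/c["fx"],(v-c["cy"])/c["fy"],1.]);o=-R.T@t
    return o+d*(z-o[2])/d[2]
def blobs(img,lo,hi,amin=15):
    m=cv2.inRange(cv2.cvtColor(img,cv2.COLOR_BGR2HSV),lo,hi)
    k,_=cv2.findContours(m,cv2.RETR_EXTERNAL,cv2.CHAIN_APPROX_NONE)
    return [c for c in k if cv2.contourArea(c)>=amin]
E
python3 - <<'E'
from h import *
from workcell import bot
np.set_printoptions(precision=4,suppress=True)
T=bot.get_calibration("top");S=bot.get_calibration("scene")
a=cv2.imread("pics/top0.png");b=cv2.imread("pics/scene0.png")
A=[cast(T,165+u/5-.4,90+v/5-.4,.09) for u,v in((78,183),(425,76),(455,143),(97,250))]
B=[cast(S,400+u/5-.4,150+v/5-.4,.09) for u,v in((250,40),(315,75),(160,330),(85,290))]
print(np.array(A),np.mean(A,0));print(np.array(B))
# bench feet top/scene
for n,C,img in(("top",T,a),("scene",S,b)):
    print(n,"green")
    for c in blobs(img,(50,70,30),(85,255,140),8):
        (u,v),_,_=r=cv2.minAreaRect(c);print(r, cast(C,u,v,0)[:2],cast(C,u,v,.09)[:2])
    print(n,"orange")
    for c in blobs(img,(3,110,110),(13,200,255),60):
        r=cv2.minAreaRect(c);print(r,cast(C,*r[0],.02)[:2],[cast(C,*p,.02)[:2] for p in cv2.boxPoints(r)])
    for c in blobs(img,(5,100,60),(16,220,150),10):
        r=cv2.minAreaRect(c); print("wood",r,cast(C,*r[0],.062)[:2]) if cv2.contourArea(c)<150 else 0
E
```

```text
[[0.6597 0.4073 0.09  ]
 [0.7208 0.2031 0.09  ]
 [0.6794 0.1855 0.09  ]
 [0.6191 0.3955 0.09  ]] [0.6698 0.2979 0.09  ]
[[0.6165 0.3963 0.09  ]
 [0.66   0.4072 0.09  ]
 [0.7229 0.194  0.09  ]
 [0.6778 0.1795 0.09  ]]
top green
((90.32839965820312, 322.9881591796875), (24.384618759155273, 48.0), 67.38013458251953) [0.0871 0.6956] [0.102  0.6474]
top orange
((106.5, 214.0), (28.0, 35.0), 90.0) [0.4115 0.6493] [array([0.4555, 0.704 ]), array([0.4532, 0.5977]), array([0.3678, 0.595 ]), array([0.3702, 0.7005])]
((424.60772705078125, 156.04696655273438), (25.175682067871094, 26.226856231689453), 86.98721313476562) [ 0.5702 -0.328 ] [array([ 0.6088, -0.2871]), array([ 0.6115, -0.3691]), array([ 0.5318, -0.3687]), array([ 0.5292, -0.2873])]
((505.6311950683594, 70.99308776855469), (32.218563079833984, 4.309824466705322), 86.98721313476562) [ 0.8409 -0.6014] [array([ 0.8945, -0.5958]), array([ 0.895 , -0.6097]), array([ 0.7878, -0.6069]), array([ 0.7873, -0.5932])]
((546.3465576171875, 70.46533966064453), (33.2342414855957, 4.776178359985352), 84.2894058227539) [ 0.8401 -0.7319] [array([ 0.89
[... 3874 characters left out ...]
09375), (26.119524002075195, 4.225216865539551), 39.80556869506836) [ 0.0397 -0.6979]
wood ((49.20063400268555, 223.61782836914062), (17.39829444885254, 4.868330001831055), 61.3895378112793) [ 0.0516 -0.673 ]
wood ((18.300004959106445, 135.10000610351562), (8.497057914733887, 17.441329956054688), 63.43495178222656) [-0.3433 -0.6405]
wood ((451.7033996582031, 117.81424713134766), (5.216834545135498, 28.17800521850586), 62.52556610107422) [0.4963 0.5608]
wood ((356.3000183105469, 109.90000915527344), (5.81377649307251, 29.06888198852539), 26.56505012512207) [0.2622 0.3221]
wood ((366.79315185546875, 87.98278045654297), (5.646177768707275, 15.36285400390625), 23.198589324951172) [0.2037 0.427 ]
```

```bash
cat >>h.py <<'E'
from scipy.spatial.transform import Rotation as Ro
def cur(s): return Ro.from_euler('xyz',s["tool_rot"])
def plan(s,pos,yaw):
    """world target TCP pos; tool x down, jaw axis at world angle yaw+90deg (deg), both half turns"""
    R0=cur(s);out=[]
    for k in(0,180):
        y=np.radians(yaw+90+k);X=np.array([0,0,-1.]);Y=np.array([np.cos(y),np.sin(y),0]);Z=np.cross(X,Y)
        Rt=Ro.from_matrix(np.c_[X,Y,Z])
        w=np.degrees((R0.inv()*Rt).as_rotvec()); t=R0.inv().apply(np.array(pos)-s["position"])
        out.append((np.round(t,4),np.round(w,2)))
    return out
E
python3 - <<'E'
from h import *
from workcell import bot
s=bot.observe();print(cur(s).as_matrix().round(3))
for p in((.36,.36,.3),(.46,0,.28),(.45,-.33,.20)):print(p,plan(s,p,3))
E
```

```text
[[-0.     0.297  0.955]
 [-0.001  0.955 -0.297]
 [-1.    -0.001  0.   ]]
(0.36, 0.36, 0.3) [(array([-0.052 , -0.174 ,  0.2367]), array([-20.29,  -0.  ,   0.06])), (array([-0.052 , -0.174 ,  0.2367]), array([1.5971e+02, 8.0000e-02, 1.0000e-02]))]
(0.46, 0, 0.28) [(array([-0.0317, -0.488 ,  0.4392]), array([-20.29,  -0.  ,   0.06])), (array([-0.0317, -0.488 ,  0.4392]), array([1.5971e+02, 8.0000e-02, 1.0000e-02]))]
(0.45, -0.33, 0.2) [(array([ 0.0487, -0.806 ,  0.5277]), array([-20.29,  -0.  ,   0.06])), (array([ 0.0487, -0.806 ,  0.5277]), array([1.5971e+02, 8.0000e-02, 1.0000e-02]))]
```

```bash
python3 -m creep '[{"tx":-0.10,"ty":-0.24,"tz":0.35,"wx":-12},{"tx":-0.10,"ty":-0.24,"tz":0.35,"wx":-12},{"tx":-0.10,"ty":-0.24,"tz":0.35,"wx":-12},{"tx":-0.10,"ty":-0.24,"tz":0.35,"wx":-12},{"tx":-0.10,"ty":-0.24,"tz":0.35,"wx":-12},{"tx":-0.10,"ty":-0.24,"tz":0.35,"wx":-12},{"tx":-0.10,"ty":-0.24,"tz":0.35,"wx":-12},{"tx":-0.10,"ty":-0.24,"tz":0.35,"wx":-12}]'
python3 - <<'E'
from h import *
from workcell import bot
print(bot.get_calibration("wrist"));cv2.imwrite("pics/w1.png",bot.grab_frame("wrist"))
E
```

```text
{'fx': 316.64284798518065, 'fy': 316.64284798518065, 'cx': 321.96456343099254, 'cy': 201.325150673771, 'R': array([[ 0.29709175,  0.95484644, -0.00218183],
       [ 0.91099627, -0.28276217,  0.30021885],
       [ 0.28604596, -0.09118018, -0.95386785]]), 't': array([-0.62312164, -0.03952865,  0.37920741])}$[0]: bad value
```

View pics/w1.png

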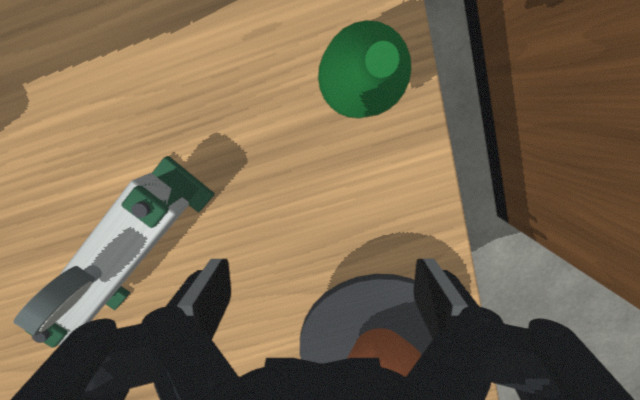

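```bash
python3 -m creep '[{"wx":-12,"wy":0,"wz":0,"tx":-0.10,"ty":-0.24,"tz":0.35,"claw":0},{"wx":-12,"wy":0,"wz":0,"tx":-0.10,"ty":-0.24,"tz":0.35,"claw":0},{"wx":-12,"wy":0,"wz":0,"tx":-0.10,"ty":-0.24,"tz":0.35,"claw":0},{"wx":-12,"wy":0,"wz":0,"tx":-0.10,"ty":-0.24,"tz":0.35,"claw":0},{"wx":-12,"wy":0,"wz":0,"tx":-0.10,"ty":-0.24,"tz":0.35,"claw":0},{"wx":-12,"wy":0,"wz":0,"tx":-0.10,"ty":-0.24,"tz":0.35,"claw":0},{"wx":-12,"wy":0,"wz":0,"tx":-0.10,"ty":-0.24,"tz":0.35,"claw":0},{"wx":-12,"wy":0,"wz":0,"tx":-0.10,"ty":-0.24,"tz":0.35,"claw":0}]'
python3 - <<'E'
from h import *
from workcell import bot
print(bot.observe()["position"]);cv2.imwrite("pics/w2.png",bot.grab_frame("wrist"))
E
```

```text
clock: 0.95
position: [0.4277, 0.2891, 0.3404]
tool_rot: [-1.728, 1.57, -1.82]
force: [-0.2, 1.8, -0.2]
grip_width: 0.0855
[0.42769846 0.28912102 0.34038356]
```

View pics/w2.png

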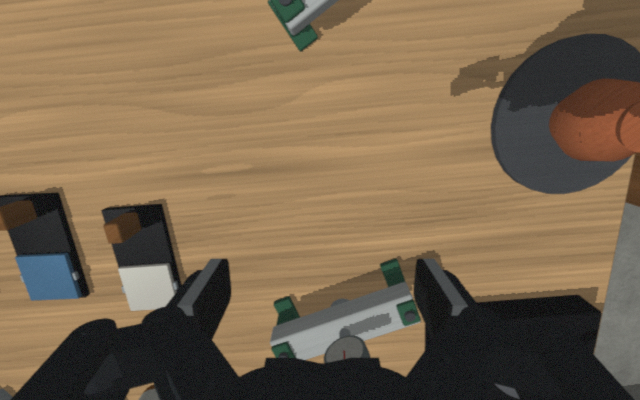

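```bash
python3 - <<'E'
from h import *
from workcell import bot
import json
c=bot.get_calibration("wrist");json.dump({k:(np.array(v).tolist()) for k,v in c.items()},open("w2.json","w"))
b=cv2.imread("pics/w2.png")
cv2.imwrite("pics/w2z.png",cv2.resize(b[250:370,262:422],None,fx=5,fy=5,interpolation=cv2.INTER_CUBIC))
E
```

```text
(no output)
```

View pics/w2z.png

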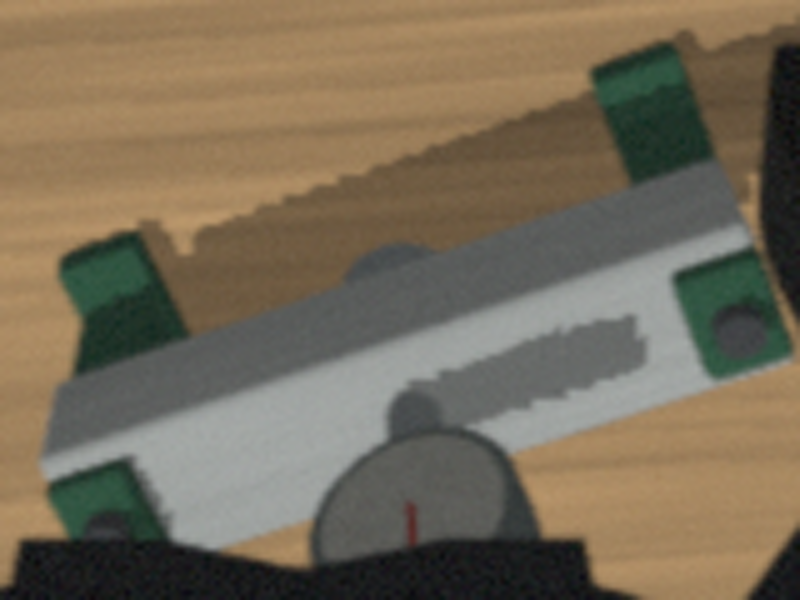

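```bash
python3 - <<'E'
from h import *
import json
np.set_printoptions(precision=4,suppress=True)
C=json.load(open("w2.json"))
f=lambda u,v,z:cast(C,262+u/5-.4,250+v/5-.4,z)[:2]
def line(p,q,z,back,n):
    a=f(*p,z);b=f(*q,z);d=(b-a)/np.linalg.norm(b-a);x=np.array([d[1],-d[0]])
    print(n,z,"len",np.linalg.norm(b-a).round(4),"yaw",np.degrees(np.arctan2(x[1],x[0])).round(2),"ctr",(a+b)/2+x*back)
for z in(0,.008,.012,.02):
    line((135,235),(592,72),z,.035,"inner"); line((62,265),(675,43),z,.035,"outer")
line((42,460),(745,228),.09,.025,"beamtop");line((58,385),(712,165),.054,.025,"beambot")
E
```

```text
inner 0 len 0.1651 yaw 16.57 ctr [0.6785 0.2886]
outer 0 len 0.2219 yaw 16.89 ctr [0.6791 0.2892]
inner 0.008 len 0.1623 yaw 16.57 ctr [0.6735 0.2888]
outer 0.008 len 0.2181 yaw 16.89 ctr [0.6742 0.2894]
inner 0.012 len 0.1608 yaw 16.57 ctr [0.671  0.2889]
outer 0.012 len 0.2162 yaw 16.89 ctr [0.6717 0.2895]
inner 0.02 len 0.158 yaw 16.57 ctr [0.6661 0.2891]
outer 0.02 len 0.2124 yaw 16.89 ctr [0.6667 0.2897]
beamtop 0.09 len 0.2125 yaw 15.94 ctr [0.6757 0.289 ]
beambot 0.054 len 0.2135 yaw 15.99 ctr [0.6786 0.2882]
```

```bash
python3 - <<'E'
from h import *
from workcell import bot
import json
s=bot.observe();print(s["position"],s["qd"].round(3))
c=bot.get_calibration("wrist");b=bot.grab_frame("wrist")
json.dump({k:(np.array(v).tolist()) for k,v in c.items()},open("w3.json","w"))
cv2.imwrite("pics/w3.png",b)
cv2.imwrite("pics/w3z.png",cv2.resize(b[240:370,262:422],None,fx=5,fy=4.6,interpolation=cv2.INTER_CUBIC))
E
```

```text
[0.43294129 0.28255969 0.34219746] [-0.06   0.006 -0.016  0.014  0.018 -0.042 -0.176]
```

View pics/w3z.png

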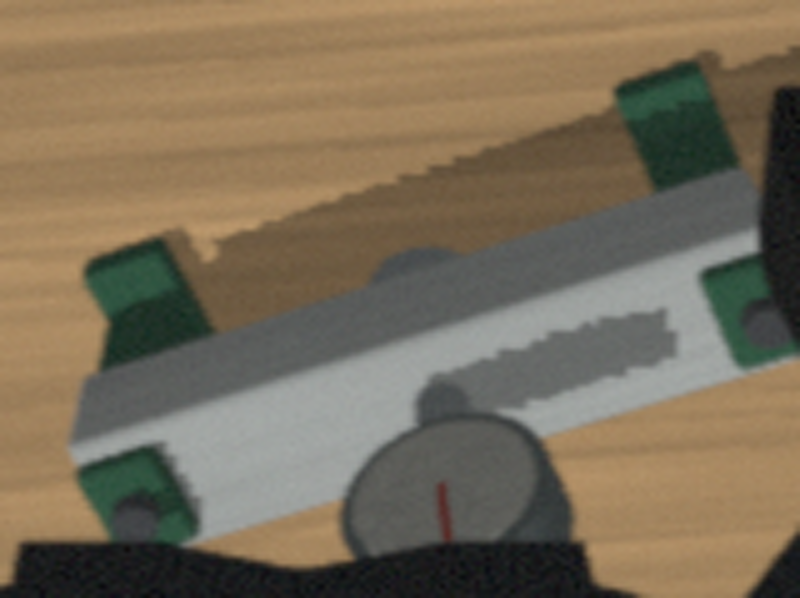

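```bash
python3 - <<'E'
from h import *
import json
np.set_printoptions(precision=4,suppress=True)
C=json.load(open("w3.json"))
f=lambda u,v,z:cast(C,262+u/5-.4,240+v/4.6-.4,z)[:2]
def line(p,q,z,back,n):
    a=f(*p,z);b=f(*q,z);d=(b-a)/np.linalg.norm(b-a);x=np.array([d[1],-d[0]])
    print(n,z,"len",np.linalg.norm(b-a).round(4),"yaw",np.degrees(np.arctan2(x[1],x[0])).round(2),"ctr",(a+b)/2+x*back)
for z in(0,.008,.012,.02):
    line((163,238),(617,92),z,.035,"inner"); line((87,270),(697,62),z,.035,"outer")
line((85,375),(742,168),.054,.025,"beambot")
E
```

```text
inner 0 len 0.1623 yaw 16.1 ctr [0.6702 0.298 ]
outer 0 len 0.2199 yaw 17.3 ctr [0.6709 0.2981]
inner 0.008 len 0.1595 yaw 16.1 ctr [0.6654 0.298 ]
outer 0.008 len 0.2162 yaw 17.3 ctr [0.6661 0.2981]
inner 0.012 len 0.1581 yaw 16.1 ctr [0.663 0.298]
outer 0.012 len 0.2143 yaw 17.3 ctr [0.6637 0.2981]
inner 0.02 len 0.1553 yaw 16.1 ctr [0.6582 0.2981]
outer 0.02 len 0.2105 yaw 17.3 ctr [0.6589 0.2981]
beambot 0.054 len 0.2129 yaw 16.25 ctr [0.6689 0.2978]
```

```bash
python3 - <<'E'
from h import *
from workcell import bot
s=bot.observe();print(s["position"],s["clock"]);print(plan(s,(.44,-.33,.25),3)[0])
E
```

```text
[0.43085924 0.28568887 0.34127897] 1.05
(array([ 0.0921, -0.6116,  0.0707]), array([-8.76,  0.15,  0.07]))
```

```bash
python3 -m creep '[{"wx":-6,"wy":0,"wz":0,"tx":0.03,"ty":-0.41,"tz":0.06,"claw":0},{"wx":-6,"wy":0,"wz":0,"tx":0.03,"ty":-0.41,"tz":0.06,"claw":0},{"wx":-6,"wy":0,"wz":0,"tx":0.03,"ty":-0.41,"tz":0.06,"claw":0},{"wx":-6,"wy":0,"wz":0,"tx":0.03,"ty":-0.41,"tz":0.06,"claw":0},{"wx":-6,"wy":0,"wz":0,"tx":0.03,"ty":-0.41,"tz":0.06,"claw":0},{"wx":-6,"wy":0,"wz":0,"tx":0.03,"ty":-0.41,"tz":0.06,"claw":0},{"wx":-6,"wy":0,"wz":0,"tx":0.03,"ty":-0.41,"tz":0.06,"claw":0},{"wx":-6,"wy":0,"wz":0,"tx":0.03,"ty":-0.41,"tz":0.06,"claw":0}]'
python3 - <<'E'
from h import *
from workcell import bot
s=bot.observe();print(s["position"],s["clock"],s["qpos"].round(2));print(plan(s,(.42,-.33,.25),3)[0])
E
```

```text
clock: 1.85
position: [0.448, -0.1095, 0.3133]
tool_rot: [-0.352, 1.567, -0.348]
force: [1.6, 0.2, -0.7]
grip_width: 0.0851
[ 0.44801566 -0.10949274  0.31327339] 1.85 [-0.15  0.18  0.31  1.94 -0.06  1.02  1.76]
(array([ 0.0634, -0.2203, -0.0292]), array([-2.75,  0.18,  0.07]))
```

```bash
python3 -m creep '[{"wx":-2.8,"wy":0.2,"wz":0,"tx":0.063,"ty":-0.22,"tz":-0.03,"claw":0},{"wx":-2.8,"wy":0.2,"wz":0,"tx":0.063,"ty":-0.22,"tz":-0.03,"claw":0},{"wx":-2.8,"wy":0.2,"wz":0,"tx":0.063,"ty":-0.22,"tz":-0.03,"claw":0},{"wx":-2.8,"wy":0.2,"wz":0,"tx":0.063,"ty":-0.22,"tz":-0.03,"claw":0},{"wx":-2.8,"wy":0.2,"wz":0,"tx":0.063,"ty":-0.22,"tz":-0.03,"claw":0},{"wx":-2.8,"wy":0.2,"wz":0,"tx":0.063,"ty":-0.22,"tz":-0.03,"claw":0},{"wx":-2.8,"wy":0.2,"wz":0,"tx":0.063,"ty":-0.22,"tz":-0.03,"claw":0},{"wx":-2.8,"wy":0.2,"wz":0,"tx":0.063,"ty":-0.22,"tz":-0.03,"claw":0}]'
python3 - <<'E'
from h import *
from workcell import bot
import json
s=bot.observe();print(s["position"],s["clock"],s["qpos"].round(2),s["qd"].round(3))
c=bot.get_calibration("wrist");b=bot.grab_frame("wrist")
json.dump({k:(np.array(v).tolist()) for k,v in c.items()},open("w4.json","w"))
cv2.imwrite("pics/w4.png",b)
E
```

```text
clock: 2.65
position: [0.4196, -0.3287, 0.2505]
tool_rot: [-1.772, 1.57, -1.718]
force: [0.5, -0.0, 0.1]
grip_width: 0.0857
[ 0.41959675 -0.32873487  0.25054913] 2.65 [ 0.26  0.4   0.39  1.86 -0.18  0.92  2.36] [-0.009 -0.009 -0.001  0.002  0.002 -0.     0.002]
```

View pics/w4.png

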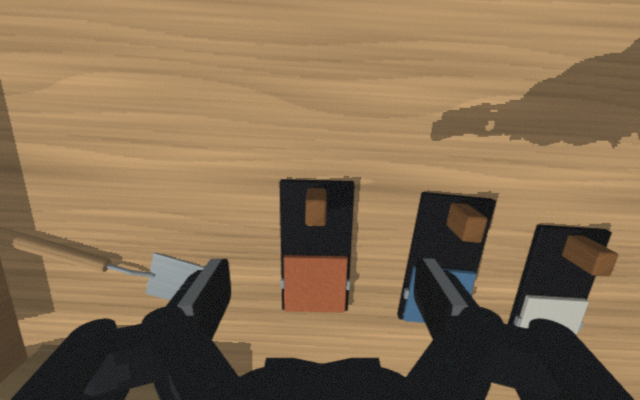

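```bash
python3 - <<'E'
from h import *
import json
np.set_printoptions(precision=4,suppress=True)
C=json.load(open("w4.json"));b=cv2.imread("pics/w4.png")
for c in blobs(b,(3,110,60),(13,220,255),300):
    r=cv2.minAreaRect(c); p=cv2.boxPoints(r)
    if r[0][1]<150 or abs(r[0][0]-316)>30: continue
    w=np.array([cast(C,*q,.02)[:2] for q in p]);print(r,w,w.mean(0),np.degrees(np.arctan2(*(w[1]-w[0])[::-1])))
rc=np.array([cast(C,*q,.012)[:2] for q in((281,180.5),(354,181.5))]);print(rc,rc.mean(0),np.degrees(np.arctan2(*(rc[1]-rc[0])[::-1])))
cv2.imwrite("pics/w4z.png",cv2.resize(b[170:320,260:380],None,fx=4,fy=4,interpolation=cv2.INTER_CUBIC))
E
```

```text
((314.4991149902344, 283.53570556640625), (64.24369812011719, 56.50779342651367), 1.3639276027679443) [[ 0.6088 -0.3732]
 [ 0.5262 -0.3729]
 [ 0.5239 -0.2931]
 [ 0.6065 -0.2884]] [ 0.5664 -0.3319] 179.78544439614205
[[ 0.434  -0.3779]
 [ 0.4305 -0.292 ]] [ 0.4322 -0.3349] 92.34258948616677
```

View pics/w4z.png

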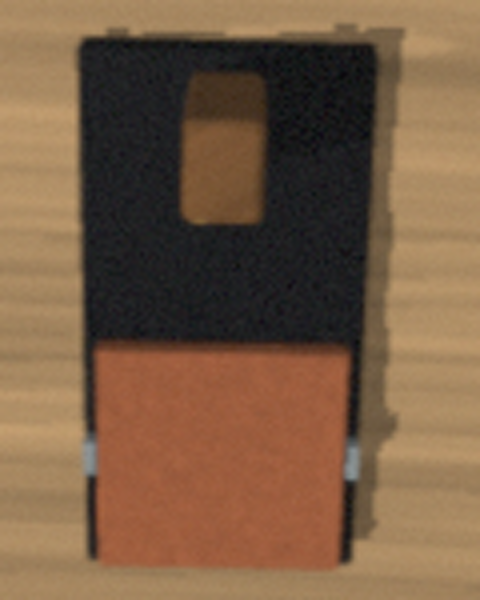

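```bash
python3 - <<'E'
from h import *
import json
from workcell import bot
np.set_printoptions(precision=4,suppress=True)
C=json.load(open("w4.json"))
f=lambda u,v,z:cast(C,260+u/4-.4,170+v/4-.4,z)[:2]
t=np.array([f(*q,.02) for q in((97,346),(350,346),(342,567),(100,563))]);print(t,t.mean(0))
k=np.array([f(*q,.062) for q in((181,122),(265,122),(262,223),(182,223))]);print(k,k.mean(0))
a=(f(82,42,.012)+f(375,45,.012))/2;b=(t[2]+t[3])/2;m=(t[0]+t[1])/2
print("rear",a,"axis",[np.degrees(np.arctan2(*(v)[::-1])) for v in (b-a,m-a,t.mean(0)-k.mean(0))])
for y in (2.,):
  print("blk from tile",t.mean(0)-.114*np.array([np.cos(np.radians(y)),np.sin(np.radians(y))]))
s=bot.observe()
for z in(.11,.045):print(plan(s,(.4555,-.335,z),2)[0])
E
```

```text
[[ 0.5284 -0.3718]
 [ 0.524  -0.2934]
 [ 0.6047 -0.2897]
 [ 0.6076 -0.3694]] [ 0.5662 -0.3311]
[[ 0.441  -0.3468]
 [ 0.4398 -0.3251]
 [ 0.4678 -0.3243]
 [ 0.469  -0.3455]] [ 0.4544 -0.3354]
rear [ 0.4317 -0.3359] axis [np.float64(2.0776303613656295), np.float64(1.9755927705136629), np.float64(2.2402661404664714)]
blk from tile [ 0.4522 -0.3351]
(array([ 0.1407, -0.0082,  0.0354]), array([1.14, 0.  , 0.05]))
(array([ 0.2057, -0.0081,  0.0354]), array([1.14, 0.  , 0.05]))
```

```bash
python3 -m creep '[{"wx":1.1,"wy":0,"wz":0,"tx":0.05,"ty":-0.008,"tz":0.034,"claw":0},{"wx":1.1,"wy":0,"wz":0,"tx":0.1,"ty":-0.008,"tz":0.034,"claw":0},{"wx":1.1,"wy":0,"wz":0,"tx":0.14,"ty":-0.008,"tz":0.034,"claw":0},{"wx":1.1,"wy":0,"wz":0,"tx":0.17,"ty":-0.008,"tz":0.034,"claw":0},{"wx":1.1,"wy":0,"wz":0,"tx":0.19,"ty":-0.008,"tz":0.034,"claw":0},{"wx":1.1,"wy":0,"wz":0,"tx":0.205,"ty":-0.008,"tz":0.034,"claw":0},{"wx":1.1,"wy":0,"wz":0,"tx":0.205,"ty":-0.008,"tz":0.034,"claw":0},{"wx":1.1,"wy":0,"wz":0,"tx":0.205,"ty":-0.008,"tz":0.034,"claw":0}]' 100
python3 - <<'E'
from h import *
from workcell import bot
s=bot.observe();print(s["position"],s["force"],s["qpos"].round(2));print(plan(s,(.4535,-.3353,.045),2.1)[0])
cv2.imwrite("pics/w5.png",bot.grab_frame("wrist"))
E
```

```text
clock: 3.5
position: [0.4547, -0.3349, 0.0465]
tool_rot: [-0.993, 1.569, -0.957]
force: [-1.1, -0.2, 0.2]
grip_width: 0.0856
[ 0.45466928 -0.33493692  0.04653731] [-1.07262255 -0.23501229  0.15036836] [ 0.36  0.74  0.25  1.9  -0.32  0.54  2.43]
(array([ 0.0015, -0.0003, -0.0012]), array([-0.03,  0.05,  0.08]))
```

View pics/w5.png

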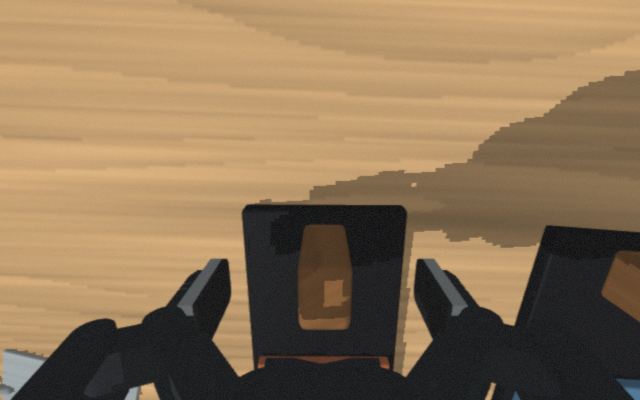

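Block sits centred between the pads (block at col 325, jaws at 228/417). Close.

```bash
python3 -m creep '[{"wx":0,"wy":0,"wz":0,"tx":0.002,"ty":0,"tz":-0.001,"claw":0.5},{"wx":0,"wy":0,"wz":0,"tx":0.002,"ty":0,"tz":-0.001,"claw":1},{"wx":0,"wy":0,"wz":0,"tx":0.002,"ty":0,"tz":-0.001,"claw":1},{"wx":0,"wy":0,"wz":0,"tx":0.002,"ty":0,"tz":-0.001,"claw":1},{"wx":0,"wy":0,"wz":0,"tx":0.002,"ty":0,"tz":-0.001,"claw":1},{"wx":0,"wy":0,"wz":0,"tx":0.002,"ty":0,"tz":-0.001,"claw":1},{"wx":0,"wy":0,"wz":0,"tx":0.002,"ty":0,"tz":-0.001,"claw":1},{"wx":0,"wy":0,"wz":0,"tx":0.002,"ty":0,"tz":-0.001,"claw":1}]' 100
python3 - <<'E'
from h import *
from workcell import bot
s=bot.observe();print(s["position"],s["force"],s["moment"])
E
```

```text
clock: 4.35
position: [0.4539, -0.3352, 0.0453]
tool_rot: [-0.77, 1.568, -0.734]
force: [-2.3, 1.7, 9.6]
grip_width: 0.0205
[ 0.45388555 -0.33515548  0.04529831] [-2.33326747  1.72855023  9.59216901] [0.48347863 0.32790294 0.12510842]
```

```bash
python3 -m creep '[{"wx":0,"wy":0,"wz":0,"tx":-0.01,"ty":0,"tz":0,"claw":1},{"wx":0,"wy":0,"wz":0,"tx":-0.03,"ty":0,"tz":0,"claw":1},{"wx":0,"wy":0,"wz":0,"tx":-0.055,"ty":0,"tz":0,"claw":1},{"wx":0,"wy":0,"wz":0,"tx":-0.08,"ty":0,"tz":0,"claw":1},{"wx":0,"wy":0,"wz":0,"tx":-0.10,"ty":0,"tz":0,"claw":1},{"wx":0,"wy":0,"wz":0,"tx":-0.11,"ty":0,"tz":0,"claw":1},{"wx":0,"wy":0,"wz":0,"tx":-0.12,"ty":0,"tz":0,"claw":1},{"wx":0,"wy":0,"wz":0,"tx":-0.12,"ty":0,"tz":0,"claw":1}]' 
python3 - <<'E'
from h import *
from workcell import bot
s=bot.observe();print(s["position"],s["force"],s["moment"])
cv2.imwrite("pics/w6.png",bot.grab_frame("wrist"));cv2.imwrite("pics/s6.png",bot.grab_frame("scene"))
yaw=np.radians(16.5);g=np.array([.669,.2975])
for d in(.2,.0):
  p=g-(d+.114)*np.array([np.cos(yaw),np.sin(yaw)]);print(d,p,plan(s,(*p,.165),16.5)[0],np.hypot(*p))
E
```

```text
clock: 5.15
position: [0.4539, -0.3351, 0.1661]
tool_rot: [-0.711, 1.567, -0.675]
force: [-0.5, 0.2, -3.1]
grip_width: 0.0206
[ 0.45388688 -0.33511513  0.16605619] [-0.52892235  0.18328784 -3.12251626] [-0.02448664  0.19510708 -0.00582597]
0.2 [0.3679306  0.20831918] (array([-3.000e-04,  5.462e-01, -6.630e-02]), array([-14.43,   0.13,   0.15])) 0.42281179063422825
0.0 [0.55969455 0.26512225] (array([1.000e-04, 5.960e-01, 1.274e-01]), array([-14.43,   0.13,   0.15])) 0.6193123584830338
```

View pics/w6.png

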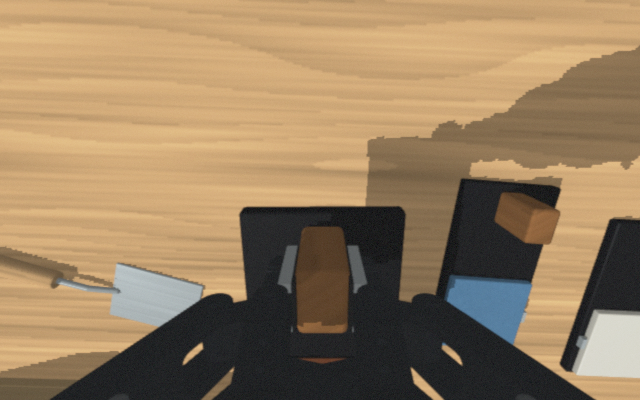

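View pics/s6.png

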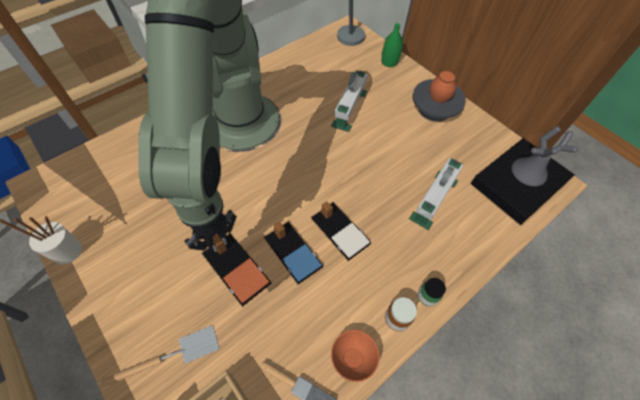

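```bash
python3 -m creep '[{"wx":0,"wy":0,"wz":0,"tx":0,"ty":0.02,"tz":-0.001,"claw":1},{"wx":-1,"wy":0,"wz":0,"tx":0,"ty":0.05,"tz":-0.002,"claw":1},{"wx":-2,"wy":0,"wz":0,"tx":0,"ty":0.09,"tz":-0.003,"claw":1},{"wx":-3,"wy":0,"wz":0,"tx":0,"ty":0.13,"tz":-0.004,"claw":1},{"wx":-4,"wy":0,"wz":0,"tx":0,"ty":0.17,"tz":-0.006,"claw":1},{"wx":-5,"wy":0,"wz":0,"tx":0,"ty":0.21,"tz":-0.007,"claw":1},{"wx":-6,"wy":0,"wz":0,"tx":0,"ty":0.25,"tz":-0.008,"claw":1},{"wx":-7,"wy":0,"wz":0,"tx":0,"ty":0.29,"tz":-0.009,"claw":1}]' 
python3 - <<'E'
from h import *
from workcell import bot
s=bot.observe();print(s["position"],s["force"],s["moment"])
yaw=np.radians(16.5);g=np.array([.669,.2975])
for d in(.15,.0):
  p=g-(d+.114)*np.array([np.cos(yaw),np.sin(yaw)]);print(d,p,plan(s,(*p,.165),16.5)[0],np.hypot(*p))
E
```

```text
clock: 6.05
position: [0.4333, -0.0438, 0.1637]
tool_rot: [-1.64, 1.569, -1.481]
force: [1.5, 0.6, -3.6]
grip_width: 0.0209
[ 0.43329285 -0.04376619  0.16374449] [ 1.53633981  0.64023423 -3.61149435] [ 0.02265989  0.12973227 -0.00980636]
0.15 [0.41587159 0.22251995] (array([-0.0016,  0.2657,  0.0249]), array([-7.4 , -0.01,  0.08])) 0.4716612206520123
0.0 [0.55969455 0.26512225] (array([-0.0017,  0.285 ,  0.1737]), array([-7.4 , -0.01,  0.08])) 0.6193123584830338
```

```bash
python3 -m creep '[{"wx":-1,"wy":0,"wz":0,"tx":0,"ty":0.04,"tz":0.004,"claw":1},{"wx":-2,"wy":0,"wz":0,"tx":0,"ty":0.08,"tz":0.008,"claw":1},{"wx":-3,"wy":0,"wz":0,"tx":0,"ty":0.12,"tz":0.012,"claw":1},{"wx":-4,"wy":0,"wz":0,"tx":0,"ty":0.16,"tz":0.016,"claw":1},{"wx":-5,"wy":0,"wz":0,"tx":0,"ty":0.20,"tz":0.02,"claw":1},{"wx":-6,"wy":0,"wz":0,"tx":0,"ty":0.235,"tz":0.023,"claw":1},{"wx":-7,"wy":0,"wz":0,"tx":0,"ty":0.255,"tz":0.025,"claw":1},{"wx":-7.4,"wy":0,"wz":0,"tx":0,"ty":0.266,"tz":0.025,"claw":1}]' 
python3 -m creep '[{"wx":0,"wy":0,"wz":0,"tx":0,"ty":0,"tz":0,"claw":1},{"wx":0,"wy":0,"wz":0,"tx":0,"ty":0,"tz":0,"claw":1}]' 
python3 - <<'E'
from h import *
from workcell import bot
import json
s=bot.observe();print(s["position"],s["force"],s["moment"],s["qd"].round(3))
yaw=np.radians(16.5);g=np.array([.669,.2975])
for d in(.15,.0):
  p=g-(d+.114)*np.array([np.cos(yaw),np.sin(yaw)]);print(d,p,plan(s,(*p,.165),16.5)[0],np.hypot(*p))
for n in("top","wrist","scene"):cv2.imwrite(f"pics/{n}7.png",bot.grab_frame(n))
E
```

```text
clock: 6.85
position: [0.4152, 0.2245, 0.1626]
tool_rot: [-2.31, 1.569, -2.02]
force: [-0.3, -0.3, -2.6]
grip_width: 0.0207
clock: 7.05
position: [0.4151, 0.2234, 0.1622]
tool_rot: [-2.382, 1.568, -2.092]
force: [0.5, -0.1, -3.0]
grip_width: 0.0207
[0.41511354 0.22343068 0.16216094] [ 0.52651509 -0.13463734 -3.04160574] [-0.12232517  0.17016782 -0.01086062] [ 0.013 -0.01   0.008  0.003 -0.     0.001  0.001]
0.15 [0.41587159 0.22251995] (array([-0.0028, -0.0011,  0.0005]), array([ 0.1 , -0.13,  0.13])) 0.4716612206520123
0.0 [0.55969455 0.26512225] (array([-0.0032, -0.0014,  0.1505]), array([ 0.1 , -0.13,  0.13])) 0.6193123584830338
```

View pics/top7.png

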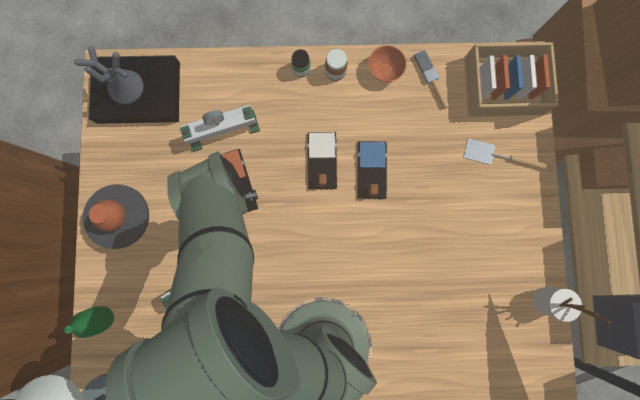

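View pics/scene7.png

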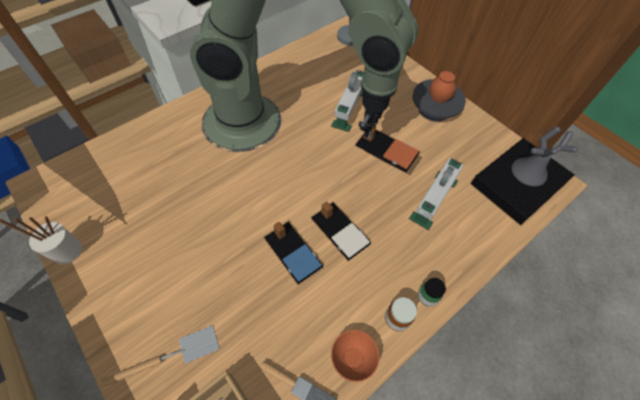

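```bash
python3 -m creep '[{"wx":0,"wy":0,"wz":0,"tx":0.02,"ty":-0.001,"tz":0.01,"claw":1},{"wx":0,"wy":0,"wz":0,"tx":0.045,"ty":-0.001,"tz":0.02,"claw":1},{"wx":0,"wy":0,"wz":0,"tx":0.07,"ty":-0.001,"tz":0.02,"claw":1},{"wx":0,"wy":0,"wz":0,"tx":0.09,"ty":-0.001,"tz":0.02,"claw":1},{"wx":0,"wy":0,"wz":0,"tx":0.1,"ty":-0.001,"tz":0.02,"claw":1},{"wx":0,"wy":0,"wz":0,"tx":0.108,"ty":-0.001,"tz":0.02,"claw":1},{"wx":0,"wy":0,"wz":0,"tx":0.112,"ty":-0.001,"tz":0.02,"claw":1},{"wx":0,"wy":0,"wz":0,"tx":0.112,"ty":-0.001,"tz":0.02,"claw":1}]' 
python3 - <<'E'
from h import *
from workcell import bot
s=bot.observe();print(s["position"],s["force"],s["moment"],s["qd"].round(3))
yaw=np.radians(16.5);g=np.array([.669,.2975])
for d in(.13,.0):
  p=g-(d+.114)*np.array([np.cos(yaw),np.sin(yaw)]);print(d,p,plan(s,(*p,.046),16.5)[0])
for n in("top","scene"):cv2.imwrite(f"pics/{n}8.png",bot.grab_frame(n))
a=cv2.imread("pics/top8.png")[90:220,165:275];b=cv2.imread("pics/scene8.png")[100:230,340:480]
cv2.imwrite("pics/z8.png",np.hstack([cv2.resize(a,(385,455),interpolation=2),cv2.resize(b,(415,455)[:2] if 0 else (410,455),interpolation=2)]))
E
```

```text
clock: 8.0
position: [0.435, 0.2277, 0.0507]
tool_rot: [-2.21, 1.569, -1.921]
force: [-0.3, -0.4, -3.3]
grip_width: 0.021
[0.43495577 0.22768367 0.05066064] [-0.3040413  -0.37762416 -3.29606949] [-0.06764534  0.25245649  0.05240078] [-0.004 -0.013  0.006 -0.003  0.004  0.01  -0.002]
0.13 [0.43504798 0.22820026] (array([0.0047, 0.0005, 0.0002]), array([ 0.03, -0.08,  0.11]))
0.0 [0.55969455 0.26512225] (array([0.0045, 0.0004, 0.1302]), array([ 0.03, -0.08,  0.11]))
```

View pics/z8.png

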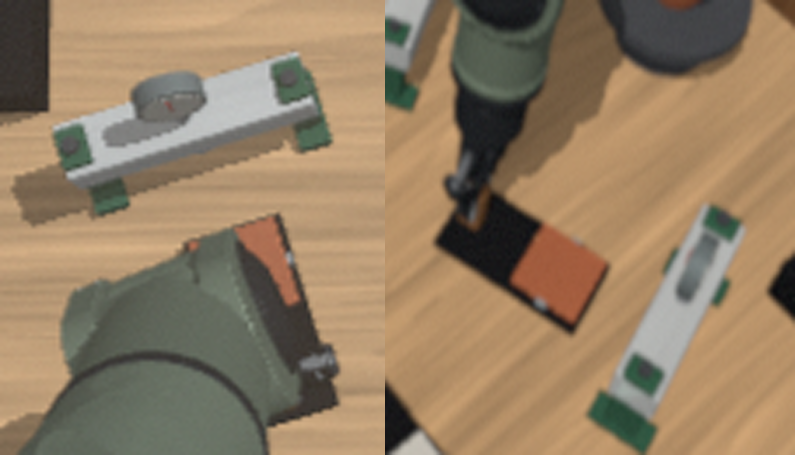

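```bash
cat >tile.py <<'E'
from h import *
import sys
from workcell import bot
np.set_printoptions(precision=4,suppress=True)
C=bot.get_calibration("scene");b=cv2.imread(sys.argv[1]);z=float(sys.argv[2])
for c in blobs(b,(3,110,100),(13,220,255),150):
    r=cv2.minAreaRect(c)
    p=np.array([cast(C,*q,z)[:2] for q in cv2.boxPoints(r)]);m=p.mean(0)
    if .4<m[0]<.75 and .1<m[1]<.4:
        e=np.roll(p,-1,0)-p;print(m,p.tolist(),np.degrees(np.arctan2(e[:,1],e[:,0])),np.linalg.norm(e,axis=1))
E
python3 tile.py pics/scene8.png .025
```

```text
[0.5464 0.2592] [[0.5214229334103744, 0.20698415534247627], [0.48803863802609226, 0.28823130492474425], [0.5729986931268667, 0.3109496116839967], [0.6030176798193918, 0.230622739509862]] [ 112.3377   14.9706  -69.5088 -163.8433] [0.0878 0.0879 0.0858 0.0849]
```

```bash
python3 -m creep '[{"wx":0,"wy":0,"wz":0,"tx":0.003,"ty":0,"tz":0,"claw":1},{"wx":0,"wy":0,"wz":0,"tx":0.004,"ty":0,"tz":0,"claw":1},{"wx":0,"wy":0,"wz":0,"tx":0.004,"ty":0,"tz":0.01,"claw":1},{"wx":0,"wy":0,"wz":0,"tx":0.004,"ty":0,"tz":0.025,"claw":1},{"wx":0,"wy":0,"wz":0,"tx":0.004,"ty":0,"tz":0.04,"claw":1},{"wx":0,"wy":0,"wz":0,"tx":0.004,"ty":0,"tz":0.055,"claw":1},{"wx":0,"wy":0,"wz":0,"tx":0.004,"ty":0,"tz":0.065,"claw":1},{"wx":0,"wy":0,"wz":0,"tx":0.004,"ty":0,"tz":0.065,"claw":1}]' 
python3 - <<'E'
from h import *
from workcell import bot
s=bot.observe();print(s["position"],s["force"],s["moment"],s["qd"].round(3))
yaw=np.radians(16.5);g=np.array([.669,.2975])
for d in(.065,.0):
  p=g-(d+.114)*np.array([np.cos(yaw),np.sin(yaw)]);print(d,p,plan(s,(*p,.046),16.5)[0])
for n in("top","scene"):cv2.imwrite(f"pics/{n}9.png",bot.grab_frame(n))
a=cv2.imread("pics/top9.png")[90:220,165:275];b=cv2.imread("pics/scene9.png")[100:230,340:480]
cv2.imwrite("pics/z9.png",np.hstack([cv2.resize(a,(385,455),interpolation=2),cv2.resize(b,(410,455),interpolation=2)]))
E
python3 tile.py pics/scene9.png .021
```

```text
clock: 8.9
position: [0.4987, 0.2467, 0.047]
tool_rot: [-1.424, 1.569, -1.135]
force: [-0.1, 0.1, -2.8]
grip_width: 0.0204
[0.49871746 0.24667426 0.04700618] [-0.06232176  0.08980121 -2.81199942] [-0.02083285  0.16670087  0.020763  ] [-0.006 -0.012 -0.007  0.051 -0.002 -0.014 -0.003]
0.065 [0.49737127 0.24666125] (array([ 0.001 ,  0.0004, -0.0013]), array([0.03, 0.01, 0.1 ]))
0.0 [0.55969455 0.26512225] (array([0.001 , 0.0003, 0.0637]), array([0.03, 0.01, 0.1 ]))
[0.6042 0.2761] [[0.5834064883756571, 0.22498495167110577], [0.5518231860031304, 0.3060282324780369], [0.6264891941211956, 0.32681758820505435], [0.6551563405797054, 0.2465573901285627]] [ 111.2913   15.5589  -70.3444 -163.266 ] [0.087  0.0775 0.0852 0.0749]
```

View pics/z9.png

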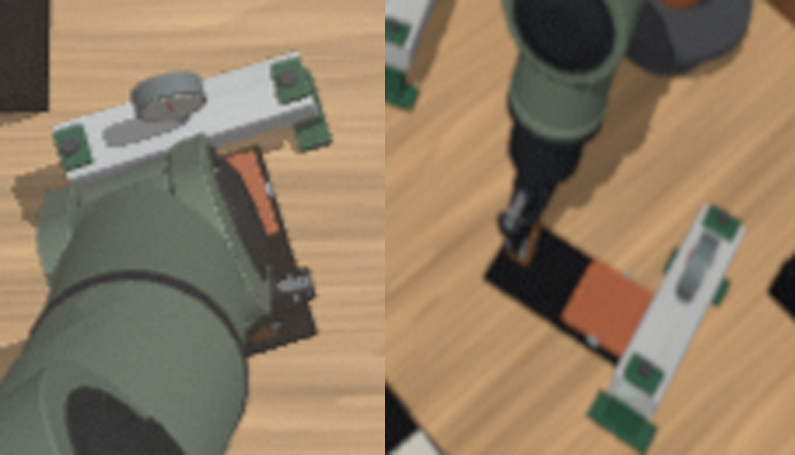

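```bash
python3 - <<'E'
from h import *
from workcell import bot
np.set_printoptions(precision=3,suppress=True)
T=bot.get_calibration("top")
yaw=np.radians(16.5);g=np.array([.669,.2975]);R=np.array([[np.cos(yaw),np.sin(yaw)],[-np.sin(yaw),np.cos(yaw)]])
for u,v in((195,135),(65,205)):
  for z in(.1,.15,.2,.25,.3):print(u,v,z,R@(cast(T,165+u/3.5,90+v/3.5,z)[:2]-g))
for u,v in((140,85),(205,85)):print("dial",R@(cast(T,165+u/3.5,90+v/3.5,.16)[:2]-g))
E
```

```text
195 135 0.1 [-0.024 -0.005]
195 135 0.15 [-0.042 -0.012]
195 135 0.2 [-0.059 -0.019]
195 135 0.25 [-0.077 -0.025]
195 135 0.3 [-0.095 -0.032]
65 205 0.1 [-0.049  0.114]
65 205 0.15 [-0.065  0.102]
65 205 0.2 [-0.082  0.09 ]
65 205 0.25 [-0.098  0.078]
65 205 0.3 [-0.115  0.067]
dial [0.007 0.017]
dial [-0.009 -0.032]
```

```bash
python3 - <<'E'
import cv2
b=cv2.imread("pics/scene9.png")[20:240,330:520];cv2.imwrite("pics/z9b.png",cv2.resize(b,(690,600)[:2] if 0 else (518,600),interpolation=2))
E
```

```text
(no output)
```

View pics/z9b.png

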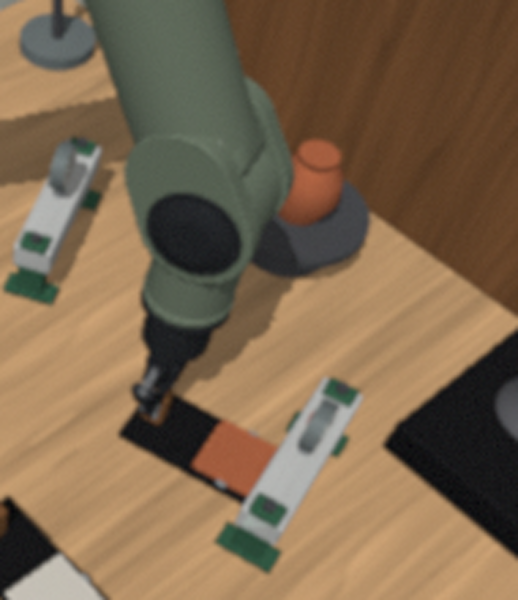

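```bash
python3 -m creep '[{"wx":0,"wy":0,"wz":0,"tx":0.001,"ty":0,"tz":0.01,"claw":1},{"wx":0,"wy":0,"wz":0,"tx":0.001,"ty":0,"tz":0.022,"claw":1},{"wx":0,"wy":0,"wz":0,"tx":0.001,"ty":0,"tz":0.034,"claw":1},{"wx":0,"wy":0,"wz":0,"tx":0.001,"ty":0,"tz":0.045,"claw":1},{"wx":0,"wy":0,"wz":0,"tx":0.001,"ty":0,"tz":0.055,"claw":1},{"wx":0,"wy":0,"wz":0,"tx":0.001,"ty":0,"tz":0.062,"claw":1},{"wx":0,"wy":0,"wz":0,"tx":0.001,"ty":0,"tz":0.064,"claw":1},{"wx":0,"wy":0,"wz":0,"tx":0.001,"ty":0,"tz":0.064,"claw":1}]' 
python3 - <<'E'
from h import *
from workcell import bot
s=bot.observe();print(s["position"],s["force"],s["moment"],s["qd"].round(3))
yaw=np.radians(16.5);g=np.array([.669,.2975])
p=g-.114*np.array([np.cos(yaw),np.sin(yaw)]);print(p,plan(s,(*p,.045),16.5)[0])
for n in("top","scene"):cv2.imwrite(f"pics/{n}10.png",bot.grab_frame(n))
a=cv2.imread("pics/top10.png")[90:220,165:275];b=cv2.imread("pics/scene10.png")[100:230,340:480]
cv2.imwrite("pics/z10.png",np.hstack([cv2.resize(a,(385,455),interpolation=2),cv2.resize(b,(410,455),interpolation=2)]))
E
```

```text
clock: 9.8
position: [0.5586, 0.2644, 0.0457]
tool_rot: [-2.136, 1.569, -1.848]
force: [1.8, -0.2, -1.4]
grip_width: 0.0207
[0.55861623 0.26442154 0.04573129] [ 1.82175794 -0.17399515 -1.41499819] [ 0.12811511 -0.19058458 -0.00303722] [-0.004 -0.005 -0.     0.013  0.    -0.006 -0.003]
[0.55969455 0.26512225] (array([0.0007, 0.0004, 0.0012]), array([ 0.03, -0.06,  0.1 ]))
```

View pics/z10.png

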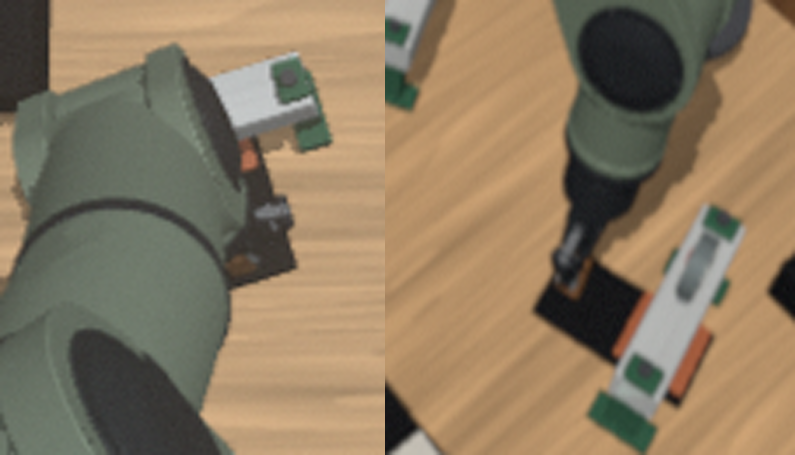

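```bash
python3 -m creep '[{"wx":0,"wy":0,"wz":0,"tx":0.001,"ty":0,"tz":0.001,"claw":1},{"wx":0,"wy":0,"wz":0,"tx":0.001,"ty":0,"tz":0.001,"claw":1},{"wx":0,"wy":0,"wz":0,"tx":0.001,"ty":0,"tz":0.001,"claw":0.5},{"wx":0,"wy":0,"wz":0,"tx":0.001,"ty":0,"tz":0.001,"claw":0.3},{"wx":0,"wy":0,"wz":0,"tx":0.001,"ty":0,"tz":0.001,"claw":0.2},{"wx":0,"wy":0,"wz":0,"tx":0.001,"ty":0,"tz":0.001,"claw":0.2},{"wx":0,"wy":0,"wz":0,"tx":0.001,"ty":0,"tz":0.001,"claw":0.2}]' 
python3 -c "
from workcell import bot
s=bot.observe();print(s['position'],s['force'],s['grip_width'])"
```

```text
clock: 10.6
position: [0.5592, 0.2647, 0.0448]
tool_rot: [-2.213, 1.569, -1.925]
force: [0.2, 0.3, 0.2]
grip_width: 0.0683
[0.55923819 0.26465005 0.04475886] [0.20912827 0.27704448 0.1749366 ] 0.06830387804060978
```

Rise straight up and slightly back, clear of the block, then look.

```bash
python3 -m creep '[{"wx":0,"wy":0,"wz":0,"tx":-0.02,"ty":0,"tz":0,"claw":0.2},{"wx":0,"wy":0,"wz":0,"tx":-0.05,"ty":0,"tz":0,"claw":0.2},{"wx":0,"wy":0,"wz":0,"tx":-0.09,"ty":0,"tz":-0.01,"claw":0.2},{"wx":0,"wy":0,"wz":0,"tx":-0.13,"ty":0,"tz":-0.05,"claw":0.2},{"wx":0,"wy":0,"wz":0,"tx":-0.17,"ty":0,"tz":-0.09,"claw":0.2},{"wx":0,"wy":0,"wz":0,"tx":-0.21,"ty":0,"tz":-0.12,"claw":0.2},{"wx":0,"wy":0,"wz":0,"tx":-0.25,"ty":0,"tz":-0.13,"claw":0.2},{"wx":0,"wy":0,"wz":0,"tx":-0.26,"ty":0,"tz":-0.13,"claw":0.2}]' 
python3 -m creep '[{"wx":0,"wy":0,"wz":0,"tx":0,"ty":0,"tz":0,"claw":0.2},{"wx":0,"wy":0,"wz":0,"tx":0,"ty":0,"tz":0,"claw":0.2},{"wx":0,"wy":0,"wz":0,"tx":0,"ty":0,"tz":0,"claw":0.2}]' 
python3 - <<'E'
from h import *
from workcell import bot
import json
c=bot.get_calibration("wrist");b=bot.grab_frame("wrist")
json.dump({k:(np.array(v).tolist()) for k,v in c.items()},open("w11.json","w"))
cv2.imwrite("pics/w11.png",b);b=bot.grab_frame("scene");cv2.imwrite("pics/s11.png",b)
cv2.imwrite("pics/s11z.png",cv2.resize(b[140:240,380:490],None,fx=6,fy=6,interpolation=cv2.INTER_CUBIC))
E
```

```text
clock: 11.4
position: [0.4343, 0.2281, 0.3093]
tool_rot: [0.241, 1.567, 0.529]
force: [0.2, 0.4, -0.7]
grip_width: 0.0684
clock: 11.7
position: [0.4341, 0.228, 0.3081]
tool_rot: [0.051, 1.569, 0.34]
force: [-0.2, -0.3, 0.2]
grip_width: 0.0683
```

View pics/w11.png

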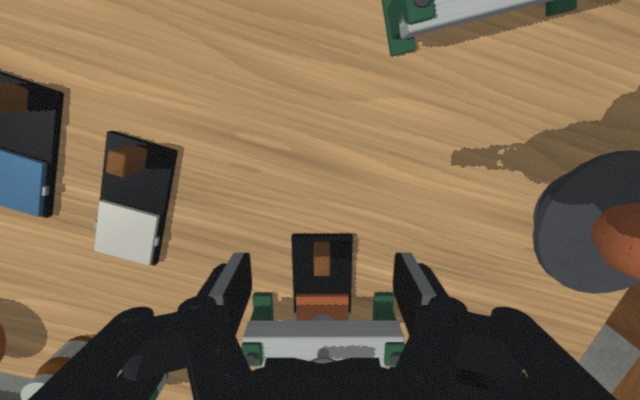

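View pics/s11z.png

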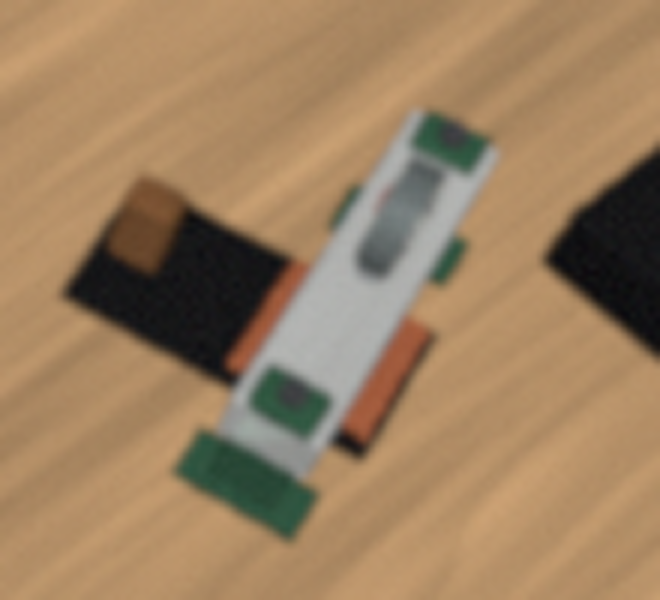

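```bash
python3 - <<'E'
import cv2
b=cv2.imread("pics/w11.png");cv2.imwrite("pics/w11z.png",cv2.resize(b[225:375,235:410],(788,600),interpolation=2))
E
```

```text
(no output)
```

View pics/w11z.png

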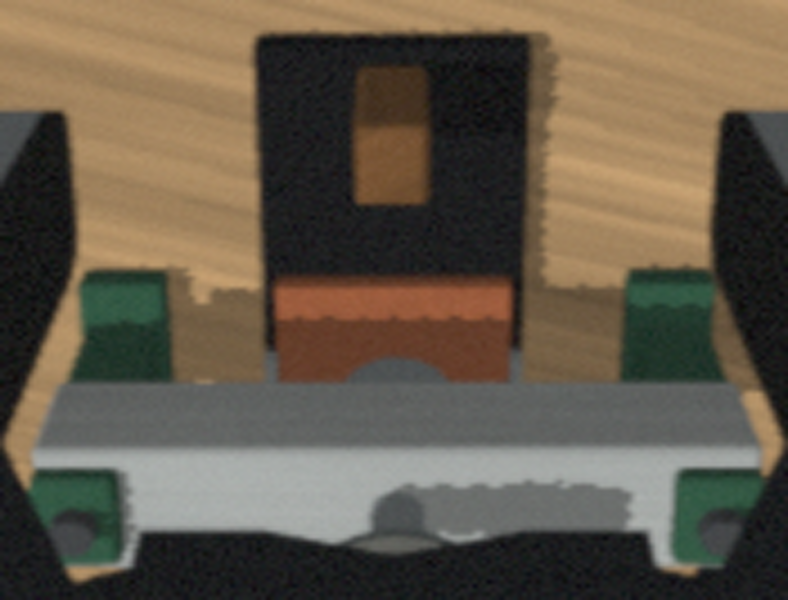

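```bash
python3 - <<'E'
from h import *
import json
from workcell import bot
np.set_printoptions(precision=4,suppress=True)
C=json.load(open("w11.json"));S=bot.get_calibration("scene")
k=788/175
f=lambda u,v,z:cast(C,235+u/k-.4,225+v/4-.4,z)[:2]
yaw=np.radians(16.5);g=np.array([.669,.2975]);R=np.array([[np.cos(yaw),np.sin(yaw)],[-np.sin(yaw),np.cos(yaw)]])
G=lambda p:R@(p-g)
print("feet",G(f(83,270,.01)),G(f(712,270,.01)))
print("beam bottom edge",G(f(68,383,.054)),G(f(735,383,.054)))
print("tile near",G(f(275,278,.02)),G(f(512,278,.02)))
print("rear",G(f(258,36,.012)),G(f(528,38,.012)))
h=lambda u,v,z:cast(S,380+u/6-.4,140+v/6-.4,z)[:2]
print("scene tile near",G(h(298,262,.02)),G(h(228,365,.02)),"far",G(h(430,335,.02)),G(h(358,442,.02)))
print("scene beam",[G(h(*q,.09)) for q in((415,108),(497,148),(310,465),(225,415))])
s=bot.observe();print(s["force"],s["clock"])
E
```

```text
feet [-0.042  -0.1072] [-0.0423  0.1076]
beam bottom edge [-0.0249 -0.1039] [-0.0251  0.1067]
tile near [-0.0453 -0.0408] [-0.0454  0.0385]
rear [-0.1405 -0.0445] [-0.1398  0.0418]
scene tile near [-0.0372  0.0367] [-0.0388 -0.044 ] far [0.0408 0.035 ] [ 0.0372 -0.047 ]
scene beam [array([-0.0245,  0.1081]), array([0.0216, 0.1087]), array([ 0.0236, -0.1196]), array([-0.0221, -0.1183])]
[-0.654  -0.4976 -0.2535] 11.8
```

```bash
python3 -c "
from workcell import bot
print(bot.job_done())"
```

```text
the job is handed in; nothing more can be done
None
```

I lifted the terracotta carrier by its block and carried it over the other two. I set it down just ahead of the far gauge and moved it tile-first under the probe, about 1–2 mm off the bench. I then lowered it, let go, backed the arm off and handed the job in at about 12 s on the robot's clock. `job_done` gave no verdict, so the result rests on my own checks.

- **Position along the bridge:** the two last views disagree slightly. The scene camera puts the tile within about 1 mm of centre, while the wrist camera puts it about 4–5 mm short. Both are inside the 15 mm limit.
- **Sideways position and angle:** sideways offset is about 1 mm in the wrist view. The scene view shows about 5 mm, but it shows the gauge shifted by the same amount. The angle is within about 1–2° of square.
- **Released and flat:** the gripper was clear, with force readings near zero. I judged the carrier to be flat from the picture and from the height at which I released it, and did not measure it separately.
- **Other objects:** I saw no sign of contact with the gauge. The white and blue carriers look undisturbed in the pictures, but I did not re-measure their positions.

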